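Mesh a cone holder with a winder's splined spindle and hold it down

ROBOT

A 7-joint arm with a two-finger parallel gripper is mounted at the origin on a cart in front of the work surface, level with it; the furniture and walls round the work are solid. World frame = base frame: x ahead of the robot, y to its left, z up, the work surface at z = 0. Lengths are in mm, angles in rad, forces in N, time in s.
With the tool pointing down it reaches from about 400 to 875 mm from the base axis. Payload 4.4 kg.
Tool frame: the origin (TCP) lies midway between the tips of the shut fingers; the grasp point (between the pads) lies ctrl.grip_depth behind it (ctrl.grip_depth is the distance from the TCP to the grasp point, in mm); z points along the fingers, y is the line along which they close (so a half turn about z gives the same grasp; the last joint's range is limited). The gripper opens to 85 mm and grips with 20 to 120 N. Pads are 22 mm wide; open, the fingers measure 114 mm over their backs; the gripper's body (76 mm by 85 mm) begins 54 mm behind the grasp point. The pads swing forward as they close: fully open they stand 13 mm farther back than shut.
Start: joints at [-1.263, 0.628, 0.038, 1.517, -0.027, 0.996, -0.02], TCP at [237.329, 605.139, 231.313] pointing down, gripper open.
Joint ranges: [-3.06, 3.06], [-0.37, 2.12], [-1.25, 1.32], [0.18, 2.47], [-1.1, 4.24], [0.23, 1.98], [-2.94, 2.94]. Speed limits (rad/s): [2.57, 2.57, 3.14, 3.14, 3.14, 3.14, 3.14].

INTERFACE

Orientations are given as [roll, pitch, yaw] about the fixed x, y, z axes, in that order (R = Rz(yaw) Ry(pitch) Rx(roll)).
In Python, from cell import ctrl gives the robot as it stands.
- The arm moves only by the tool carry_out, never from a script. Its argument "deltas" is one flat list of numbers, 7 for each row, row after row: the turn, a rotation vector about the tool's x, y, z in degrees, then the shift along the tool's x, y, z in m, then the closure, from -1 (fully open) to 1 (shut). In form: [wx, wy, wz, dx, dy, dz, claw, wx, wy, wz, dx, dy, dz, claw, ...]. A call has 1 to 12 rows; each row shifts and turns the commanded pose from where the row before left it, along the tool's axes as they then stand; what a row does not reach is not made up. A row lasts 1/8 s, in which the tool goes at most 62.5 mm and 10.7 degrees, less where a joint would pass 70% of its speed; a pose out of reach is approached as far as the arm can. A call with a gripper value outside its range is refused whole. The fingers move at their own pace and stop on an object; the grip force is fixed at half the most. Time passes only in rows, so rows that do not move let the fingers close. It gives the time, the measured TCP pose, the force, the opening and the grip force at its end, in the units of the state.
- ctrl.read_state(): the state, without advancing time (a new reading comes with each control period).
- ctrl.get_image(name): name is "scene" or "top" or "wrist"; returns the picture (480x640x3 uint8, red, green, blue); there is no depth.
- ctrl.calibration(name): a dict with "mtx" (3x3 intrinsics, pixels), "R" (3x3) and "t" (3): a world point X has camera coordinates R X + t. Camera axes: x right, y down, z forward; pixel columns grow to the right and rows downward; lengths in mm; the calibration is good to about 2 mm. A picture is of the moment at which its call begins: read the wrist's pose just before it. calibration takes no time and is no camera call; for the wrist camera it gives the pose at the moment of the call.
- ctrl.finish_job(): hands the job in; it is judged then, once.
The state is a dict: "clock": time; "qpos": joint angles; "qd": joint speeds; "tau": joint torques, N m; "eef_pos": TCP position; "tool_rot": TCP orientation; "force": force on the tool from outside, world axes, zero at the start; "torque": the same for the moment, N m; "width": finger opening in mm; "gripper_force": force on a finger pad.
Only numpy, scipy, OpenCV 4.12 (cv2) and the standard library are available. Lean on these libraries where they do the work, as an engineer would, in place of code of your own. Each camera call takes 0.05 s, during which the arm holds its last target. There are 200 camera calls.

TASK

Fit the loose cone holder on the thread winder, flange down: set it over the tip of the spindle, turn it until its inner teeth mesh with the spindle's splines, and slide it home onto the spring plate. Then press it down against the spring as far as the plate goes and finish like that, still gripping the holder and keeping the plate pressed down, so that I can tighten its set screw. Do not disturb the white thread cone, the screwdriver or the oil bottle that stand by.

Things in the scene. Friction and masses are not known exactly. Their poses are not given: they have to be found in the camera images.
- cone_holder: Loose cone holder, 64 mm tall, about 0.15 kg, standing flange down on the table: short grey plastic cone on an aluminium hub with a hexagon collar on top. Origin: centre of its underside, z its axis, up; x points to a corner of the hexagon. Flange 70 mm in diameter, 8 mm thick; the cone tapers from 59 to 49 mm in diameter at 38 mm height. Corners and outer ribs lie every 60 degrees from x.
- collar (a point): Middle of the holder's plain hexagon collar, on its axis, 51 mm above its underside (axes as the holder's). The collar runs from 38 to 64 mm height, 40 mm across the flats, 46 mm across corners: grip it here from above, across two flats (normals at 30, 90, 150... degrees from x).
- bore (a point): Centre of the holder's bore at its underside (axes as the holder's). The hub is open from end to end, 30 mm wide; in its lowest 22 mm six inner teeth, 4.8 mm wide with pointed lower ends, one behind each flat (30, 90, 150... degrees from x), leave a round hole of 22 mm with six grooves between, at the hexagon's corners (0, 60, 120... degrees).
- winder: Bench thread winder, fixed: ivory housing 170 x 110 mm, round at the front (55 mm radius about the spindle), deck at 46 mm height. From 65 mm behind the spindle (the winder's +x) a motor hump 80 mm high; on it, 98 mm behind and 36 mm left of the spindle, a thin thread guide rod up to 160 mm height. Origin: on the table, on the axis of the upright spindle.
- spindle_tip (a point): Tip of the upright steel spindle, on its axis, 100 mm above the table. The top 12 mm are a plain round pilot, 20 mm in diameter, tapered at the end. The spindle turns only stiffly (about 0.6 N m), so it stays put under a light touch.
- splines (a point): Top of the spindle's splines, on its axis, 88 mm above the table; turns with the spindle. Six splines, 5 mm wide, 28 mm over the crests, top 2.5 mm pointed, at 0, 60, 120... degrees from x. The holder meshes when its x agrees with this x or is off by multiples of 60 degrees; play about 4 degrees, 1 mm. Unmeshed, its underside stays about 83 to 88 mm high; meshed, it slides to the plate at 68 mm.
- plate (a joint): Travel of the round aluminium spring plate (64 mm in diameter) round the spindle, in m: 0 at rest, its upper face 68 mm above the table; 0.008 pressed down to its stop, the face at 60 mm. The spring pushes up with 3 N at rest and 11 N at the stop.
- white_cone: White cone of thread standing upright, 65 mm in diameter, 125 mm tall; a bystander. Origin: centre of its underside.
- small_driver: Small screwdriver with an amber handle lying on the table, 141 mm long; a bystander. Origin: centre of its underside.
- oil_bottle: Machine oil bottle standing upright, 38 mm in diameter, 128 mm tall; a bystander. Origin: centre of its underside.

How it is judged (in metres and radians):
At the end, for the whole second after the job is handed in: The holder is meshed on the spindle (axes within 3 mm, upright within 0.08 rad, underside over 36 mm below the spindle tip), the plate is pressed down more than 6 of its 8 mm, the fingers grip the holder (over 3 N) and it is still (under 0.02 m/s) (value of joint plate above 0.006 m and horizontal distance between cone_holder and spindle_tip below 0.003 m and z of cone_holder in the frame of spindle_tip below -0.036 m and angle between cone_holder's own z axis and vertical below 0.08 rad and contact force between the fingers and cone_holder above 3 N and linear speed of cone_holder below 0.02 m/s); the arm keeps its last pose, push and grip.
It fails at once if a bystander (white cone, screwdriver, oil bottle) is moved by more than 25 mm or a standing one is tipped (distance of any of white_cone, small_driver, oil_bottle from where it was at the start of the episode above 0.025 m or angle between any of white_cone, oil_bottle's own z axis and vertical above 0.3 rad).
It also fails if it takes over 45 s, if anything falls off the work surface, if the arm or the gripper's body presses on something with over 40 N, if the wrist force passes 120 N, or if a joint passes its speed limit or range.

## Working session

There is one attempt and no reset: what is moved stays moved. The work goes in short steps, Python scripts to look and compute and a tool call to move; the robot and the scene stay as the last step left them, time stands still between calls to the robot, and variables do not carry over. Pictures are saved under pics/ and viewed, at most 10 in all, crops included, and the job is handed in when it is done.

Besides the shell and the picture viewer there is one more tool, called after ">>>" in YAML: its name, and indented under it one key for each argument. carry_out: Moves the arm, as the interface text tells. Its arguments: {"type":"object","properties":{"deltas":{"type":"array"}},"required":["deltas"]}

```bash
mkdir -p pics; ls
python3 - <<'E'
from cell import ctrl
import cv2,json,numpy as np
np.set_printoptions(precision=4,suppress=True)
s=ctrl.read_state();print(s['clock'],s['eef_pos'],s['tool_rot'],s['width'],ctrl.grip_depth)
for n in ("scene","top","wrist"):
    c=ctrl.calibration(n);im=ctrl.get_image(n);cv2.imwrite(f"pics/{n}0.png",im[...,::-1]);print(n,c['mtx'],c['R'],c['t'])
E
```

```text
pics
0.0 [237.0918 604.5112 230.3673] [-3.1396  0.      2.7678] 85.23361827503898 18.700000000000003
scene [[449.1359   0.     315.9521]
 [  0.     449.1359 235.6605]
 [  0.       0.       1.    ]] [[ 0.1807 -0.9834 -0.014 ]
 [-0.7009 -0.1188 -0.7033]
 [ 0.69    0.1369 -0.7108]] [-406.4903  353.4274  616.8346]
top [[537.0077   0.     317.5442]
 [  0.     537.0077 244.0093]
 [  0.       0.       1.    ]] [[-0.0009 -0.9996  0.0299]
 [-0.9884 -0.0037 -0.152 ]
 [ 0.152  -0.0297 -0.9879]] [-357.3667  517.3701  994.1186]
wrist [[371.704    0.     315.427 ]
 [  0.     371.704  236.5432]
 [  0.       0.       1.    ]] [[ 0.3654  0.9308 -0.0022]
 [ 0.8977 -0.3518  0.2654]
 [ 0.2463 -0.0989 -0.9641]] [-648.4685  -33.4334  377.857 ]
```

View pics/top0.png

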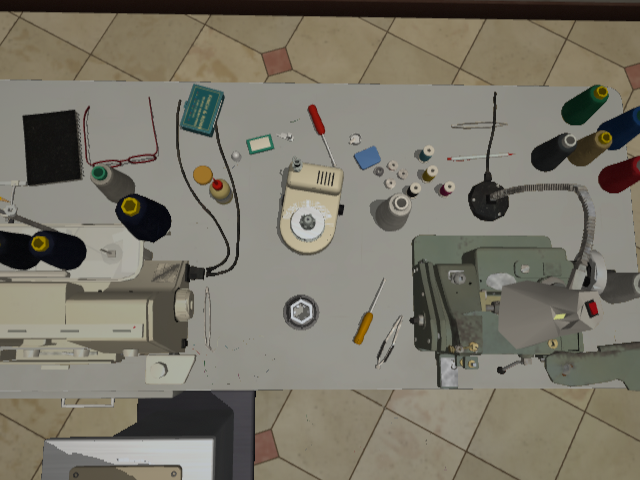

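View pics/scene0.png

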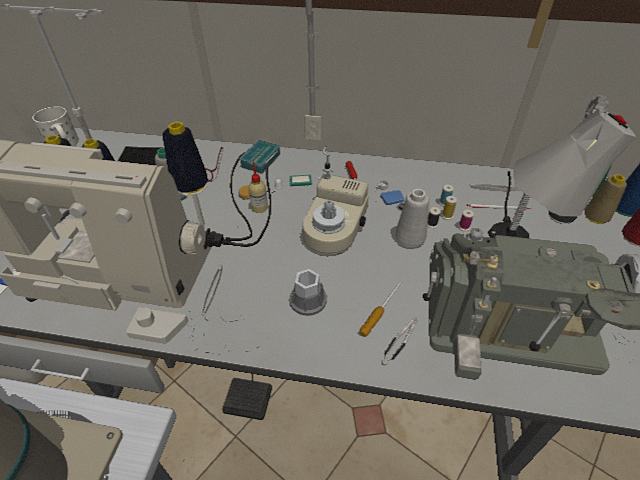

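The top view shows the holder at about (301,311), the winder spindle at about (308,221), the white cone at (394,210), the driver at (368,312) and the oil bottle at (220,188). I'll zoom in on the holder and spindle.

```bash
cat > h.py <<'E'
from cell import ctrl
import cv2,numpy as np
from scipy.spatial.transform import Rotation as Ro
np.set_printoptions(precision=3,suppress=True)
def ray(c,uv,z):
    d=c['R'].T@np.linalg.inv(c['mtx'])@np.array([*uv,1.]);o=-c['R'].T@c['t']
    return o+d*(z-o[2])/d[2]
def proj(c,X):
    p=(c['R']@np.atleast_2d(X).T).T+c['t'];p=p@c['mtx'].T;return p[:,:2]/p[:,2:]
E
python3 - <<'E'
from h import *
c=ctrl.calibration('top');s=ctrl.calibration('scene')
print('collar top',ray(c,(301,309),64),'tip',ray(c,(307.5,221),100))
print('scene collar top',ray(s,(307,277),64),'tip',ray(s,(329,206),100))
for n,uv in dict(cone=(398,203),oil=(217,184)).items():print(n,ray(c,uv,125))
print(ray(c,(360,335),0),ray(c,(382,280),0))
a=cv2.imread('pics/top0.png')
A=cv2.resize(a[275:345,265:337],None,fx=5.5,fy=5.5,interpolation=2);B=cv2.resize(a[186:256,270:342],None,fx=5.5,fy=5.5,interpolation=2)
cv2.imwrite('pics/c1.png',np.hstack([A,B]))
E
```

```text
collar top [ 392.347 -325.135   64.   ] tip [ 552.211 -336.517  100.   ]
scene collar top [ 390.764 -326.299   64.   ] tip [ 544.033 -340.617  100.   ]
cone [ 581.332 -500.279  125.   ]
oil [ 614.45  -172.795  125.   ]
[ 343.468 -441.631    0.   ] [ 452.209 -487.298    0.   ]
```

View pics/c1.png

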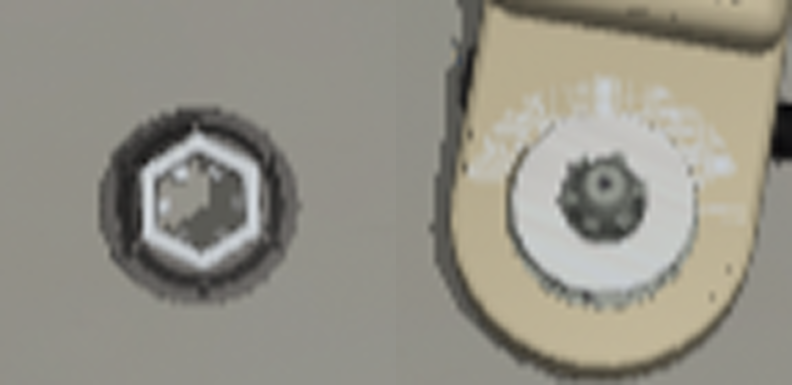

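The zoom shows the holder's hexagon corners pointing along image up/down, which is about world x. The spindle crests are blurry and need a closer look. Before moving I'll check the height of the sewing machine between here and there, and of the thread stand.

Run:
```python
from h import *
c=ctrl.calibration('top');s=ctrl.calibration('scene')
P=lambda k:k['mtx']@np.c_[k['R'],k['t']]
def tri(a,b):
    X=cv2.triangulatePoints(P(c),P(s),np.float64(a).reshape(2,1),np.float64(b).reshape(2,1)).ravel();return X[:3]/X[3]
print('navy cone top',tri((130,205),(177,127)),'machine corner front right',tri((187,262),(163,167)), 'bar',tri((18,183),(100,10)))
print('cams',-c['R'].T@c['t'],-s['R'].T@s['t'])
w=ctrl.calibration('wrist');st=ctrl.read_state();T=Ro.from_euler('xyz',st['tool_rot']).as_matrix()
print('cam in tool',T.T@(-w['R'].T@w['t']-st['eef_pos']),'\n',w['R']@T,'\ntool\n',T)
print(st['qpos'])
```

```text
navy cone top [547.668 -59.413 245.961] machine corner front right [ 445.357 -125.883  251.848] bar [528.08    5.104 448.919]
cams [ 359.884 -325.807 1071.442] [-104.427 -442.226  681.294]
cam in tool [  67.796   -0.385 -141.279] 
 [[-0.     1.     0.   ]
 [-0.964 -0.    -0.265]
 [-0.265 -0.001  0.964]] 
tool
 [[-0.931  0.365 -0.001]
 [ 0.365  0.931 -0.001]
 [-0.    -0.001 -1.   ]]
[-1.263  0.629  0.038  1.518 -0.027  0.996 -0.02 ]
```

View pics/wrist0.png

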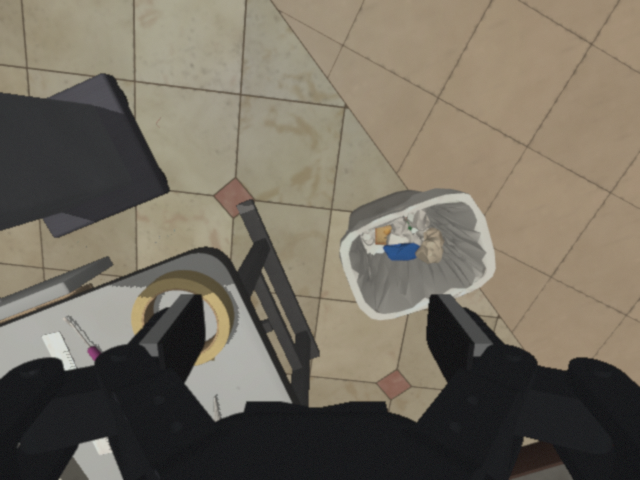

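The wrist view shows the tool is hanging past the left end of the table. The sewing machine between is about 250 mm high, with a stand bar at x≈528, z≈450. I'll lift, pull in, and swing round over the machine at a radius of about 430.

>>> carry_out:
  deltas: [0, 0, 0, 0, -0.04, -0.04, -1, 0, 0, 0, 0, -0.045, -0.035, -1, 0, 0, 0, 0, -0.045, -0.035, -1, 0, 0, 0, 0, -0.045, -0.035, -1, 0, 0, 0, 0, -0.045, -0.035, -1, 0, 0, 8, -0.06, -0.004, 0, -1]

```text
clock: 0.9
eef_pos: [208.1, 375.5, 414.3]
tool_rot: [3.136, -0.003, 2.634]
force: [1.9, 1.7, -0.2]
width: 85.1
gripper_force: 0.0
```

Run:
```python
from h import *
s=ctrl.read_state();print(s['clock'],s['eef_pos'],s['tool_rot'],s['qpos'],s['force'])
```

```text
0.9 [208.144 375.481 414.251] [ 3.136 -0.003  2.634] [-1.219  0.118  0.105  1.794 -0.016  1.225 -0.046] [ 1.898  1.736 -0.169]
```

>>> carry_out:
  deltas: [0, 0, 8, -0.06, -0.004, 0, -1, 0, 0, 8, -0.06, -0.004, 0, -1, 0, 0, 8, -0.06, -0.004, 0, -1, 0, 0, 8, -0.06, -0.004, 0, -1, 0, 0, 8, -0.06, -0.004, 0, -1, 0, 0, 8, -0.06, -0.004, 0, -1, 0, 0, 8, -0.06, -0.004, 0, -1, 0, 0, 8, -0.06, -0.004, 0, -1, 0, 0, 8, -0.06, -0.004, 0, -1]

```text
clock: 2.02
eef_pos: [423.6, -87.3, 411.3]
tool_rot: [3.141, 0.0, 1.367]
force: [0.2, -0.7, 1.0]
width: 85.4
gripper_force: 0.0
```

Run:
```python
from h import *
s=ctrl.read_state();print(s['clock'],s['eef_pos'],s['tool_rot'],s['qpos'],s['force'])
```

```text
2.025 [423.552 -87.299 411.266] [3.141 0.    1.367] [-0.461  0.153  0.709  1.801 -0.106  1.225  0.075] [ 0.235 -0.714  0.964]
```

>>> carry_out:
  deltas: [0, 0, 0, -0.037, 0.029, 0.02, -1, 0, 0, 0, -0.037, 0.029, 0.03, -1, 0, 0, 0, -0.037, 0.029, 0.035, -1, 0, 0, 0, -0.037, 0.029, 0.035, -1, 0, 0, 0, -0.036, 0.029, 0.035, -1, 0, 0, 0, -0.036, 0.029, 0.035, -1, 0, 0, 9, 0, 0, 0.03, -1, 0, 0, 9.3, 0, 0, 0.03, -1, 0, 0, 0, 0, 0, 0, -1, 0, 0, 0, 0, 0, 0, -1]

```text
clock: 3.28
eef_pos: [551.2, -335.8, 162.3]
tool_rot: [3.14, 0.0, 1.055]
force: [1.4, -0.7, 0.8]
width: 85.3
gripper_force: 0.0
```

Run:
```python
from h import *
s=ctrl.read_state();print(s['clock'],s['eef_pos'],s['tool_rot'],s['qpos'])
w=ctrl.calibration('wrist');im=ctrl.get_image('wrist');cv2.imwrite('pics/w1.png',im[...,::-1])
np.savez('w1.npz',**w)
p=proj(w,[[549,-338.5,100]])[0];print(p)
u,v=p.astype(int);u0,v0=u-60,v-50
cv2.imwrite('pics/w1c.png',cv2.resize(im[v0:v0+110,u0:u0+120,::-1],None,fx=5,fy=5,interpolation=2));print(u0,v0)
```

```text
3.275 [ 551.19  -335.809  162.299] [3.14  0.    1.055] [ 0.135  0.789  0.66   1.612 -0.568  0.94   0.479]
[315.404 259.663]
255 209
```

View pics/w1c.png

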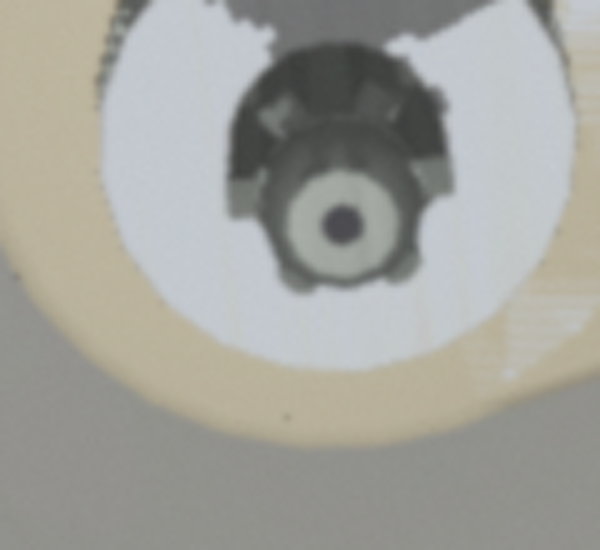

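The spindle tip is at wrist pixel (323.6, 253.8). Six bright spline ends surround it in the crop: (278,115), (380,100), (243,195), (437,178), (298,283), (405,265). I'll fit the centre and angle from these.

Run:
```python
from h import *
w=dict(np.load('w1.npz'))
f=lambda p:(255+(p[0]+.5)/5-.5,209+(p[1]+.5)/5-.5)
print('tip',ray(w,f((343,224)),100))
from scipy.optimize import least_squares
P=[(278,115),(380,100),(437,178),(405,265),(298,283),(243,195)]
for z in (86,87):
    X=np.array([ray(w,f(p),z)[:2] for p in P]);
    a0=np.degrees(np.arctan2(*(X-X.mean(0)).T[::-1]));
    def r(q):
        a=np.radians(q[2])-np.arange(6)*np.pi/3
        return (q[:2]+q[3]*np.c_[np.cos(a),np.sin(a)]-X).ravel()
    s=least_squares(r,[*X.mean(0),a0[0],12]);print(z,s.x,s.x[2]%60,np.abs(s.fun).max())
    # compare with individual angles about the tip
s=ctrl.calibration('scene');t=ctrl.calibration('top');print(proj(s,[[551,-338,100]]),proj(t,[[551,-338,100]]))
# plate ellipse centre
```

```text
tip [ 554.778 -337.407  100.   ]
86 [ 554.649 -337.551   97.599   12.329] 37.59928352906755 0.7409817343830127
87 [ 554.781 -337.275   97.599   12.272] 37.599283704318225 0.7375761972863302
[[328.252 203.522]] [[308.304 221.649]]
```

>>> carry_out:
  deltas: [0, 0, 0, -0.0175, -0.036, 0.0, -1, 0, 0, 0, -0.0175, -0.036, 0.009, -1, 0, 0, 0, -0.0175, -0.036, 0.013, -1, 0, 0, 0, -0.0175, -0.036, 0.014, -1, 0, 0, 0, 0, 0, 0, -1, 0, 0, 0, 0, 0, 0, -1]

```text
clock: 4.08
eef_pos: [392.6, -325.8, 126.7]
tool_rot: [3.138, -0.0, 1.053]
force: [-0.2, 0.1, -0.5]
width: 85.4
gripper_force: 0.0
```

Run:
```python
from h import *
s=ctrl.read_state();print(s['clock'],s['eef_pos'],s['tool_rot'],s['qpos'])
w=ctrl.calibration('wrist');im=ctrl.get_image('wrist');cv2.imwrite('pics/w2.png',im[...,::-1])
np.savez('w2.npz',**w)
p=proj(w,[[391.5,-325.5,64]])[0];print(p)
u,v=p.astype(int);u0,v0=u-70,v-60
cv2.imwrite('pics/w2c.png',cv2.resize(im[v0:v0+120,u0:u0+140,::-1],None,fx=5,fy=5,interpolation=2));print(u0,v0)
```

```text
4.075 [ 392.566 -325.788  126.659] [ 3.138 -0.     1.053] [ 0.249  0.664  0.597  2.018 -0.62   0.641  0.742]
[314.244 254.417]
244 194
```

View pics/w2c.png

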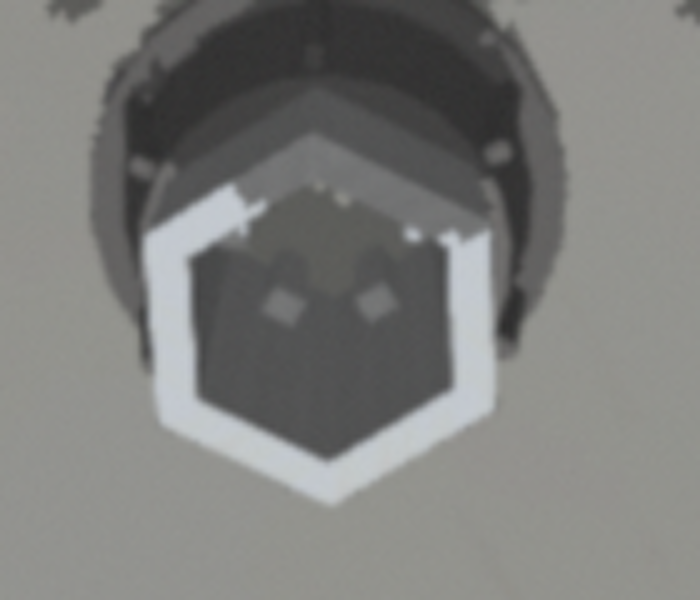

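The collar's outer corners in the crop are (312,132), (489,232), (494,408), (331,505), (162,424) and (146,236). I'll fit a hexagon to them.

Run:
```python
from h import *
w=dict(np.load('w2.npz'))
f=lambda p:(244+(p[0]+.5)/5-.5,194+(p[1]+.5)/5-.5)
from scipy.optimize import least_squares
P=[(312,132),(489,232),(494,408),(331,505),(162,424),(146,236)]
X=np.array([ray(w,f(p),64)[:2] for p in P]);
a0=np.degrees(np.arctan2(*(X-X.mean(0)).T[::-1]));print(a0)
def r(q):
    a=np.radians(q[2])-np.arange(6)*np.pi/3
    return (q[:2]+q[3]*np.c_[np.cos(a),np.sin(a)]-X).ravel()
s=least_squares(r,[*X.mean(0),a0[0],23]);print(s.x,s.x[2]%60,np.abs(s.fun).max())
st=ctrl.read_state();T=Ro.from_euler('xyz',st['tool_rot']).as_matrix()
d=np.array([*s.x[:2],51])-(st['eef_pos']-T[:,2]*ctrl.grip_depth);print('tool shift mm',T.T@d,'yaw',np.degrees(st['tool_rot'][2]))
```

```text
[  62.959    0.798  -56.703 -117.376 -176.864  122.084]
[ 387.12  -325.985   62.488   22.568] 2.488475081732375 0.6716742551398625
tool shift mm [-3.112 -5.132 94.113] yaw 60.38884242679532
```

>>> carry_out:
  deltas: [0, 0, -2, -0.003, -0.005, 0.02, -1, 0, 0, 0, 0, 0, 0.03, -1, 0, 0, 0, 0, 0, 0.02, -1, 0, 0, 0, 0, 0, 0.012, -1, 0, 0, 0, 0, 0, 0.007, -1, 0, 0, 0, 0, 0, 0, -1, 0, 0, 0, 0, 0, 0, 0.1, 0, 0, 0, 0, 0, 0, 0.1]

```text
clock: 5.12
eef_pos: [385.4, -325.2, 36.8]
tool_rot: [3.141, 0.0, 1.087]
force: [-0.3, 0.5, -0.0]
width: 51.5
gripper_force: 0.0
```

>>> carry_out:
  deltas: [0, 0, 0, 0, 0.001, 0, 0.1, 0, 0, 0, 0, 0, 0, 1, 0, 0, 0, 0, 0, 0, 1, 0, 0, 0, 0, 0, 0, 1, 0, 0, 0, 0, 0, 0, 1]

```text
clock: 5.75
eef_pos: [386.0, -325.6, 37.0]
tool_rot: [3.141, -0.0, 1.087]
force: [-1.4, -0.1, 5.4]
width: 39.2
gripper_force: 59.6
```

>>> carry_out:
  deltas: [0, 0, 0, 0, 0, -0.02, 1, 0, 0, 0, 0, 0, -0.04, 1, 0, 0, 0, 0, 0, -0.05, 1, 0, 0, 0, 0.008, 0.0188, -0.025, 1, 0, 0, 0, 0.017, 0.039, 0, 1, 0, 0, 0, 0.017, 0.039, 0, 1, 0, 0, 0, 0.017, 0.039, 0, 1, 0, 0, 0, 0.009, 0.019, 0, 1, 0, 0, 8.5, 0, 0, 0, 1, 0, 0, 8.2, 0, 0, 0, 1, 0, 0, 8, 0, 0, 0, 1, 0, 0, 0, 0, 0, 0, 1]

```text
clock: 7.25
eef_pos: [554.4, -336.8, 170.8]
tool_rot: [-3.141, 0.001, 0.658]
force: [0.5, -0.1, -1.4]
width: 38.9
gripper_force: 61.0
```

Run:
```python
from h import *
s=ctrl.read_state();print(s['clock'],s['eef_pos'],s['tool_rot'],np.degrees(s['tool_rot'][2]),s['qpos'],s['force'])
w=ctrl.calibration('wrist');im=ctrl.get_image('wrist');cv2.imwrite('pics/w3.png',im[...,::-1])
np.savez('w3.npz',eef=s['eef_pos'],rot=s['tool_rot'],**w)
cv2.imwrite('pics/w3c.png',cv2.resize(im[200:420,180:460,::-1],None,fx=2.7,fy=2.7,interpolation=2))
```

```text
7.25 [ 554.414 -336.825  170.82 ] [-3.141  0.001  0.658] 37.678273604964005 [ 0.078  0.822  0.782  1.594 -0.656  1.007  0.151] [ 0.517 -0.089 -1.391]
```

View pics/w3c.png

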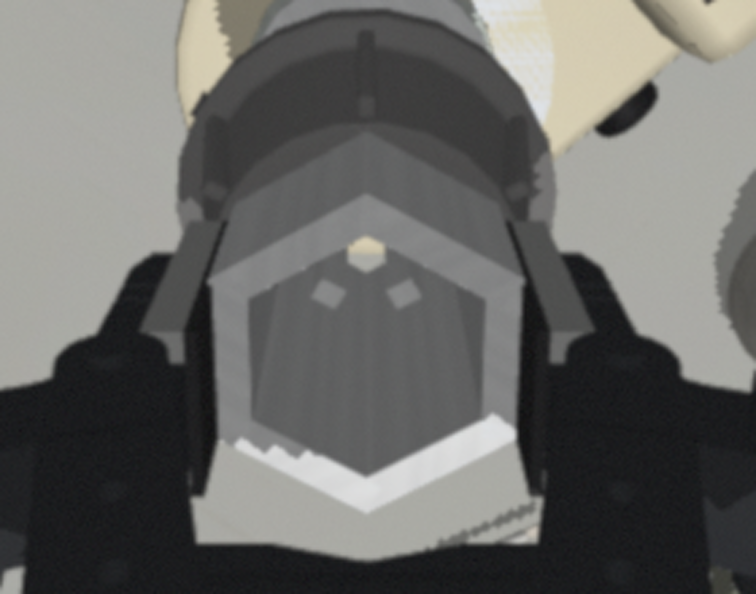

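The gripped hexagon has corners at crop (366,193), (523,281), (516,440), (366,513), (219,440), (210,283). It is square to the fingers.

Run:
```python
from h import *
w=dict(np.load('w3.npz'))
f=lambda p:(180+(p[0]+.5)/2.7-.5,200+(p[1]+.5)/2.7-.5)
from scipy.optimize import least_squares
P=[(366,193),(523,281),(516,440),(366,513),(219,440),(210,283)]
X=np.array([ray(w,f(p),w['eef'][2]+27)[:2] for p in P]);
a0=np.degrees(np.arctan2(*(X-X.mean(0)).T[::-1]));
def r(q):
    a=np.radians(a0[0]+q[2])-np.arange(6)*np.pi/3
    return (q[:2]+q[3]*np.c_[np.cos(a),np.sin(a)]-X).ravel()
s=least_squares(r,[*X.mean(0),0,23]);print(s.x,(a0[0]+s.x[2])%60,np.abs(s.fun).max())
T=Ro.from_euler('xyz',w['rot']).as_matrix();print((T.T@(np.array([*s.x[:2],0])-[*w['eef'][:2],0]))[:2])
print('needed tool shift',T.T@(np.array([554.75,-337.4,0])-[*s.x[:2],0]))
```

```text
[ 554.4   -336.391   -0.035   22.524] 37.823507686945014 0.30798943898378184
[ 0.254 -0.352]
needed tool shift [-0.34   1.013 -0.001]
```

>>> carry_out:
  deltas: [0, 0, 0, 0, 0.001, 0.012, 1, 0, 0, 0, 0, 0, 0.012, 1, 0, 0, 0, 0, 0, 0.008, 1, 0, 0, 0, 0, 0, 0.006, 1, 0, 0, 0, 0, 0, 0.004, 1, 0, 0, 0, 0, 0, 0, 1]

```text
clock: 8.05
eef_pos: [555.2, -338.0, 129.0]
tool_rot: [-3.141, 0.0, 0.656]
force: [-0.9, 0.3, -1.9]
width: 39.1
gripper_force: 61.0
```

Free on the pilot (underside about 92 mm). Now I'll go down slowly into the splines.

>>> carry_out:
  deltas: [0, 0, 0, 0, 0, 0.002, 1, 0, 0, 0, 0, 0, 0.002, 1, 0, 0, 0, 0, 0, 0.002, 1, 0, 0, 0, 0, 0, 0.002, 1, 0, 0, 0, 0, 0, 0.002, 1, 0, 0, 0, 0, 0, 0, 1]

```text
clock: 8.8
eef_pos: [555.1, -338.0, 119.1]
tool_rot: [-3.141, 0.0, 0.656]
force: [0.1, 0.1, -1.2]
width: 39.2
gripper_force: 61.0
```

>>> carry_out:
  deltas: [0, 0, 0, 0, 0, 0.003, 1, 0, 0, 0, 0, 0, 0.003, 1, 0, 0, 0, 0, 0, 0.003, 1, 0, 0, 0, 0, 0, 0.003, 1, 0, 0, 0, 0, 0, 0.003, 1, 0, 0, 0, 0, 0, 0, 1]

```text
clock: 9.55
eef_pos: [555.2, -338.1, 104.4]
tool_rot: [-3.141, -0.0, 0.656]
force: [-0.5, 1.2, 1.9]
width: 39.2
gripper_force: 61.3
```

The underside is at about 67 mm and the splines are meshed. The spring plate has just been met (force up about 3 N). Now I'll press.

>>> carry_out:
  deltas: [0, 0, 0, 0, 0, 0.002, 1, 0, 0, 0, 0, 0, 0.002, 1, 0, 0, 0, 0, 0, 0.002, 1, 0, 0, 0, 0, 0, 0.0015, 1, 0, 0, 0, 0, 0, 0, 1]

```text
clock: 10.18
eef_pos: [555.3, -338.1, 97.6]
tool_rot: [3.142, -0.001, 0.656]
force: [-1.7, 1.9, 8.6]
width: 39.2
gripper_force: 62.1
```

>>> carry_out:
  deltas: [0, 0, 0, 0, 0, 0.001, 1, 0, 0, 0, 0, 0, 0.0007, 1, 0, 0, 0, 0, 0, 0, 1, 0, 0, 0, 0, 0, 0, 1]

```text
clock: 10.68
eef_pos: [555.3, -338.2, 97.0]
tool_rot: [3.141, -0.001, 0.656]
force: [-2.9, 3.9, 14.2]
width: 39.3
gripper_force: 63.0
```

Run:
```python
from h import *
s=ctrl.read_state();print(s['clock'],s['eef_pos'],s['force'],s['width'],s['gripper_force'],abs(s['qd']).max())
im=ctrl.get_image('scene');cv2.imwrite('pics/s4.png',cv2.resize(im[130:270,230:430,::-1],None,fx=4,fy=4))
```

```text
10.675 [ 555.285 -338.182   96.979] [-2.9    3.876 14.216] 39.29005512930753 63.02062948263483 0.0014524941342817347
```

View pics/s4.png

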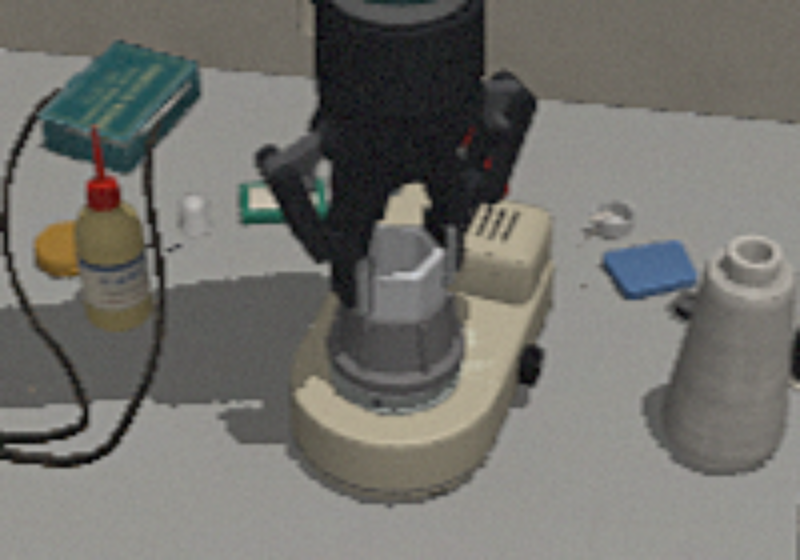

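The holder sits low and upright on the winder, around (395,350) in the crop, with the oil bottle and white cone still in place. The force has risen above the spring's 11 N while the motion stopped, so the plate is at its stop.

```bash
python3 -c "
from cell import ctrl
print(ctrl.finish_job())"
```

```text
the job is handed in; nothing more can be done
None
```

The cone holder is meshed on the spindle and pressed to the spring plate's stop, with the gripper still holding it, and I handed the job in at about 10.7 s; the hand-in returned no verdict, so success is judged only from the measured height and force and the last picture.

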